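# Load the bottle shaker, fit its knob and hold it pressed

## Task

Finish loading the bottle shaker on the fly-tying bench: stand the round bottle and the flat-sided flask upright on the floor of its carrier box, packed in the row beside the jar that is already there. Then fit the loose control knob onto the bare D-shaped shaft, its pointer turned the way the shaft's flat faces, push it fully home, and press it down against its spring so that the shaker runs: finish with the fingers still holding the knob fully pressed down. Leave everything else on the bench where it is.

Things in the scene. Friction and masses are not known exactly. Their poses are not given: they have to be found in the camera images.
- shaker: bench bottle shaker, grey housing 150 (x) x 280 (y) x 56 high on rubber feet, fixed to the bench. Origin: centre of its underside; x away from its front (the vented long side, towards the robot), y along its length, z up. The open aluminium carrier box is on its +y half, the dark control plate (top at 58) with the bare upright shaft on its -y half, shaft axis at x -10, y -88
- carrier (a point): centre of the carrier box's inner floor (72 above the bench), axes as the shaker's. Inside 53 (x) x 129 (y), walls 4 thick and 32 high (rim 104 above the bench), rubber floor. The jar, the flask and the bottle together fit in one row along y with about 9 mm to spare in all; the flask then has its 46 mm side along x and its 32 mm side along y
- jar: low round glass jar with a metal lid, 50 dia x 38 high, already standing in the carrier at its +y end. Origin: centre of its underside
- bottle: round amber bottle, body 38 dia x 50 high, sloping shoulder to 58, then a tall black brush cap 20 dia from 58 to 88 high; about 100 g. Stands on the bench. Origin: centre of its underside, z up
- flask: white flat-sided flask, body 46 (its x) x 32 (its y) x 53 high, small shoulder to 58, then the same tall black cap, 20 dia from 58 to 88 high, centred; about 100 g. Stands on the bench. Origin: centre of its underside, z up
- knob: loose grey control knob standing skirt down on the bench, about 45 g. Round skirt 46 dia, 14 high; on it a finger bar 14 wide with parallel flat sides (from x -18 to +11), 20 high (from 14 to 34), running along the knob's x and tapering to a pointer at +x with a dark line on top. Underneath, on the axis, a D-shaped blind hole 14 deep: 11.5 dia, with its flat 2.25 from the axis on the pointer (+x) side. Origin: centre of its underside, on the axis; z up
- knob_pointer (a point): the tip of the knob's pointer, 25 from the axis along the knob's +x, 24 above its underside
- shaft_tip (a point): centre of the end face of the bare upright steel shaft (80 above the bench when not pressed). The shaft is D-shaped, 10 dia, its flat 1.5 from the axis and facing this point's +x; the end is chamfered 1.5. The knob's pointer must point the way the flat faces. When the knob is home its underside is 14 below this point. z up; turns and sinks with the shaft
- shaft_turn (a joint): rotation of the shaft about the vertical, rad, counter-clockwise from above, -2.4 to 2.4; at 0 the flat faces the shaker's +x. Stiff (0.05 N m) and stays where it is left
- shaft_push (a joint): how far the shaft is pressed down, m: 0 up, 0.004 fully down. A spring returns it: 3 N starts it, about 7 N holds it fully down
- spool_a: bystander: spool of olive thread, 30 dia x 34, standing on its end. Origin: centre of its underside
- spool_b: bystander: spool of tan thread, 30 dia x 34, standing on its end. Origin: centre of its underside
- bobbin: bystander: wire bobbin holder lying down: 30 dia thread spool at the origin end, brass barrel and steel tube reaching 112 along its +x. Origin: on the bench below the spool's centre
- bead_jar: bystander: round jar of beads, 46 dia x 54. Origin: centre of its underside
- wax_tin: bystander: flat round tin, 56 dia x 22. Origin: centre of its underside
- popper: bystander: small cork lure head, 26 dia x 32, standing on its face. Origin: centre of its underside
- hook_case: bystander: flat clear hook case 60 x 90 x 18. Origin: centre of its underside
There are look-alikes about, which are no part of the job. Of the things that look like the knob, the smaller one is meant. What is shaped like the flask but turquoise is not meant.

How it is judged:
On the way, in this order (a step that is already met when the one before it is completed fails the run):
1. bottle and flask stand upright in the carrier beside the jar, let go (z of bottle in the frame of carrier between -0.004 and 0.004 m and x of bottle in the frame of carrier between -0.012 and 0.012 m and y of bottle in the frame of carrier between -0.052 and 0.052 m and angle between each of bottle, flask, jar's own z axis and vertical below 0.1 rad and z of flask in the frame of carrier between -0.004 and 0.004 m and x of flask in the frame of carrier between -0.012 and 0.012 m and y of flask in the frame of carrier between -0.052 and 0.052 m and z of jar in the frame of carrier between -0.004 and 0.004 m and x of jar in the frame of carrier between -0.012 and 0.012 m and y of jar in the frame of carrier between -0.052 and 0.052 m and contact force between the fingers and bottle below 0.2 N and contact force between the fingers and flask below 0.2 N), for 0.3 s.
2. the knob is home on the shaft, its flat matched (z of knob in the frame of shaft_tip below -0.012 m and horizontal distance between knob and shaft_tip below 0.002 m and angle between knob's own z axis and vertical below 0.1 rad and angle between the x axis of knob and the x axis of shaft_tip, either way round below 0.25 rad and x of knob_pointer in the frame of shaft_tip above 0.018 m), for 0.1 s.
At the end, for the whole second after the job is handed in: Jar, bottle and flask stand upright (0.1 rad) in the carrier, within 4 mm of its floor, let go; knob on the shaft at least 12 of 14 mm, within 2 mm of the axis, 0.25 rad of the flat; shaft pressed over 3 of 4 mm, fingers on knob and knob on shaker over 3 N, knob still (all of step 1 and all of step 2 and value of joint shaft_push above 0.003 m and contact force between the fingers and knob above 3 N and contact force between knob and shaker above 3 N and linear speed of knob below 0.02 m/s); the arm keeps its last pose, push and grip.
It fails at once if a bystander is disturbed (moved over 25 mm) (distance of any of spool_a, spool_b, bobbin, bead_jar, wax_tin, popper, hook_case from where it was at the start of the episode above 0.025 m).
It also fails if it takes over 64 s, if anything falls off the work surface, if the arm or the gripper's body presses on something with over 40 N, if the wrist force passes 120 N, or if a joint passes its speed limit or range.

## Robot

A 6-joint arm with a two-finger parallel gripper is mounted at the origin on the work surface. World frame = base frame: x ahead of the robot, y to its left, z up, the work surface at z = 0. Lengths are in m, angles in rad, forces in N, time in s.
With the tool pointing down it reaches from about 0.35 to 0.925 m from the base axis. Payload 6.4 kg.
Tool frame: the origin (TCP) lies between the finger pads; the fingertips stand 8 mm ahead of it and the grasp point (between the pads) lies 11 mm behind it; z points along the fingers, y is the line along which they close (so a half turn about z gives the same grasp; the last joint's range is limited). The gripper opens to 85 mm and grips with 20 to 120 N. Pads are 22 mm wide; open, the fingers measure 114 mm over their backs; the gripper's body (76 mm by 85 mm) begins 54 mm behind the grasp point. The pads swing forward as they close: fully open they stand 13 mm farther back than shut.
Start: joints at [-1.519, 0.245, 1.558, -0, 1.339, -0.174], TCP at [0.146, -0.634, 0.239] pointing down, gripper open.
Joint ranges: [-3.13, 3.13], [-1.02, 2.26], [0.13, 2.54], [-0.95, 4.09], [0.21, 2.88], [-2.74, 2.74]. Speed limits (rad/s): [2.57, 2.57, 3.14, 3.14, 3.14, 3.14].

## Interface

Orientations are given as a rotation vector (axis times angle).
In Python, from cell import bot, cams, job_done gives the robot as it stands.
- The arm moves only by the tool servo_tool, never from a script. Its argument "plan" is a list of rows, each a list of 3 entries, a list of its own where there are three numbers: the finger opening in cm, from 0 to 8.54, then the shift along the world's x, y, z in cm, then the turn about the world's z in rad. In form: [[fingers, [tx, ty, tz], yaw], ...]. A call has 1 to 12 rows; each row shifts and turns the commanded pose from where the row before left it; what a row does not reach is not made up. A row lasts 1/12 s, in which the tool goes at most 41.7 mm and 7.16 degrees, less where a joint would pass 70% of its speed; a pose out of reach is approached as far as the arm can. A call with a gripper value outside its range is refused whole. The fingers move at their own pace and stop on an object; "squeeze" is the grip in N (left out, the last holds). Time passes only in rows, so rows that do not move let the fingers close. It gives the time, the measured TCP pose, the force, the opening and the grip force at its end, in the units of the state.
- bot.sense(): the state, without advancing time (a new reading comes with each control period).
- cams.camera(name): name is "side" or "top" or "wrist"; returns a dict with "frame" (400x640x3 uint8, red, green, blue), "z_map" (400x640 float32, m along the optical axis (not along the pixel's ray), 0 where there is no reading), "camera_matrix" (3x3 intrinsics, pixels), "world_to_cam" (4x4, takes a point from world to camera coordinates). Camera axes: x right, y down, z forward; pixel columns grow to the right and rows downward; lengths in m; the calibration is good to about 2 mm. The wrist camera is an equidistant fisheye: a pixel r from the principal point sees the ray r / f radians off the axis. A picture is of the moment at which its call begins.
- job_done(): hands the job in; it is judged then, once.
Trained networks look in the newest picture that a camera, given by its name, has taken for a name from the list of things; names that differ only in an ending like _2 or _b are one class to them, and where a whole thing is asked for, a point or a joint stands for the part that bears it (a point fixed in the world has none). Each returns a list of dicts, best first, with "conf" (0 to 1); they miss things now and then, are a little off and sometimes report something else, mostly with a low value. They report only what shows in the picture. A call takes as long as a camera call. They do not tell look-alikes from the thing itself.
- cams.boxes_of(camera, thing): "at" ([column, row] in pixels, amid what is visible of it).
- cams.place_of(camera, thing): "at" ([column, row] in pixels: a listed point, or the origin of a listed thing).
The state is a dict: "t": time; "joint_positions": joint angles; "qvel": joint speeds; "joint_efforts": joint torques, N m; "ee_pos": TCP position; "tcp_rot": TCP orientation; "contact_force": force on the tool from outside, world axes, zero at the start; "torque": the same for the moment, N m; "gripper_width": finger opening in m; "gripper_force": force on a finger pad.
Only numpy, scipy, OpenCV 4.12 (cv2) and the standard library are available. Lean on these libraries where they do the work, as an engineer would, in place of code of your own. Each camera call takes 0.05 s, during which the arm holds its last target. There are 200 camera calls.

## Working session

There is one attempt and no reset: what is moved stays moved. The work goes in short steps, Python scripts to look and compute and a tool call to move; the robot and the scene stay as the last step left them, time stands still between calls to the robot, and variables do not carry over. Pictures are saved under pics/ and viewed, at most 10 in all, crops included, and the job is handed in when it is done.

Besides the shell and the picture viewer there is one more tool, called after ">>>" in YAML: its name, and indented under it one key for each argument. servo_tool: Moves the arm, as the interface text tells. Its arguments: {"type":"object","properties":{"plan":{"type":"array","items":{"type":"array"}},"squeeze":{"type":"number"}},"required":["plan"]}

```bash
mkdir -p pics; ls
cat > h.py <<'E'
import numpy as np, cv2
from cell import bot, cams, job_done
def cam(n,save=None):
    c=cams.camera(n)
    if save: cv2.imwrite('pics/'+save,c['frame'][:,:,::-1])
    return c
def ray(c,px):
    K=c['camera_matrix'];T=c['world_to_cam'];d=np.array([(px[0]-K[0,2])/K[0,0],(px[1]-K[1,2])/K[1,1],1.])
    R=T[:3,:3];return -R.T@T[:3,3],R.T@d
def onz(c,px,z):
    o,d=ray(c,px);return o+d*(z-o[2])/d[2]
def cloud(c):
    z=c['z_map'];v,u=np.mgrid[:z.shape[0],:z.shape[1]];K=c['camera_matrix'];T=c['world_to_cam']
    P=np.stack([(u-K[0,2])/K[0,0]*z,(v-K[1,2])/K[1,1]*z,z],-1)
    return (P-T[:3,3])@T[:3,:3]
E
cat > a.py <<'E'
from h import *
np.set_printoptions(precision=4,suppress=True)
T=cam('top','top0.png');S=cam('side','side0.png')
for n,c in(('top',T),('side',S)):
    print(n,onz(c,(320,200),0),ray(c,(320,200))[0])
    for t in 'shaker carrier jar bottle flask knob knob_pointer shaft_tip spool_a bobbin bead_jar wax_tin popper hook_case'.split():
        for r in cams.place_of(n,t):
            z={'carrier':.072,'jar':.072,'shaft_tip':.08,'knob_pointer':.024}.get(t,0)
            print(t,np.round(r['at'],1),round(r['conf'],2),onz(c,r['at'],z)[:2])
E
python3 a.py
```

```text
pics
top [ 0.5542 -0.004   0.    ] [0.3294 0.02   0.939 ]
shaker [317.9 169.1] 0.98 [ 0.6394 -0.0066]
shaker [396.1 272.3] 0.17 [ 0.3508 -0.1754]
carrier [291.6 167.5] 0.71 [0.6261 0.0599]
carrier [482.  222.7] 0.52 [ 0.4443 -0.3816]
jar [276.8 169.7] 0.56 [0.6239 0.0967]
bottle [440.2 210.5] 0.85 [ 0.4961 -0.313 ]
flask [357.3 250.1] 0.83 [ 0.415  -0.0855]
flask [314.5 248. ] 0.78 [0.4307 0.0221]
knob [271.4 241. ] 0.79 [0.459  0.1298]
knob [231.  236.7] 0.71 [0.48   0.2319]
knob [263.7 280.2] 0.22 [0.3635 0.1552]
knob_pointer [255.7 233.1] 0.62 [0.4792 0.1648]
knob_pointer [229.  225.8] 0.59 [0.5041 0.2305]
shaft_tip [265.  282.7] 0.75 [0.3548 0.1411]
shaft_tip [316.9 164.4] 0.59 [ 0.6253 -0.003 ]
spool_a [263.  281.8] 0.61 [0.3598 0.1572]
spool_a [438.5 183.8] 0.5 [ 0.568  -0.3212]
bobbin [203.2 193.4] 0.54 [0.6015 0.3004]
bead_jar [163.1 249.1] 0.7 [0.4649 0.4045]
wax_tin [396.1 271.8] 0.76 [ 0.352  -0.1756]
popper [481.2 223.7] 0.62 [ 0.4515 -0.4124]
hook_case [437.3 138.7] 0.96 [ 0.6951 -0.3403]
hook_case [439.  212.7] 0.36 [ 0.4906 -0.3088]
side [ 0.5398 -0.1417  0.    ] [0.37
[... 224 characters left out ...]
ottle [339.7 174.9] 0.76 [ 0.4915 -0.3081]
bottle [321.4 169.8] 0.57 [ 0.563  -0.3348]
flask [349.3 235.2] 0.83 [0.4265 0.026 ]
flask [357.6 210.3] 0.66 [ 0.411  -0.1012]
knob [336.9 259.1] 0.72 [0.4516 0.1331]
knob [321.7 283.7] 0.59 [0.4804 0.2302]
knob_pointer [325.7 258.3] 0.87 [0.4796 0.1593]
knob_pointer [315.5 277.7] 0.66 [0.4958 0.2341]
spool_a [320.2 169.3] 0.6 [ 0.568  -0.3378]
spool_a [373.3 265.3] 0.5 [0.3504 0.1434]
bobbin [272.3 296.6] 0.75 [0.5978 0.2913]
bead_jar [322.7 342.7] 0.88 [0.4527 0.4067]
bead_jar [281.  223.5] 0.39 [ 0.6416 -0.0006]
wax_tin [381.3 196.8] 0.78 [ 0.3375 -0.1879]
popper [352.2 161.3] 0.46 [ 0.4544 -0.4126]
hook_case [283.7 168.5] 0.61 [ 0.705  -0.3256]
```

Run:
```python
import cv2,numpy as np
t=cv2.imread('pics/top0.png');s=cv2.imread('pics/side0.png')
a=cv2.resize(t[120:300,150:510],(800,400),interpolation=cv2.INTER_CUBIC)
cv2.imwrite('pics/topc.png',a)
k=cv2.resize(t[215:275,210:380],(800,282),interpolation=cv2.INTER_CUBIC)
k2=cv2.resize(s[190:310,250:420],(425,300),interpolation=cv2.INTER_CUBIC)
o=np.zeros((590,800,3),np.uint8);o[:282]=k;o[285:585,:425]=k2
cv2.imwrite('pics/cand.png',o)
```

```text
(no output)
```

View pics/topc.png

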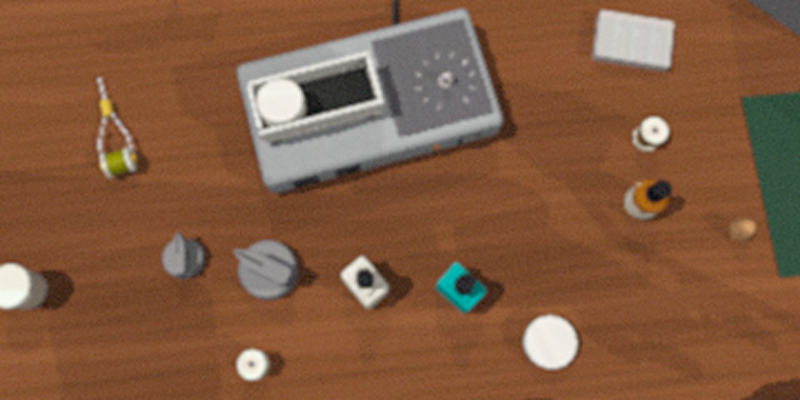

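View pics/cand.png

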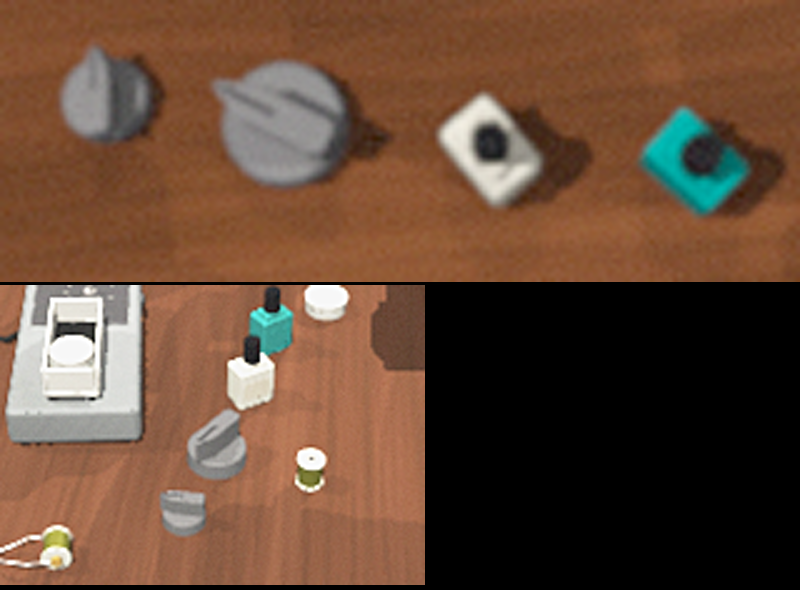

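The top view (crop scale 2.22) shows two knob-like things: a small one at (231,237) and a large one at (271,241). The smaller one, (231,237), is the knob I want. There are two flasks: white at (314,248) is meant, turquoise at (357,250) is not. The amber bottle is at (440,210), with the tan spool just above it at (438,184). The carrier is at (292,167) and the shaft at about (350,155). The enlarged crop confirms both choices. Next I'll fit the poses from depth.

```bash
cat > b.py <<'E'
from h import *
np.set_printoptions(precision=4,suppress=True)
s=bot.sense();print(s['ee_pos'],s['tcp_rot'],s['joint_positions'],s['gripper_width'],s['contact_force'])
for n in('top','side'):
    c=cam(n);P=cloud(c);ok=c['z_map']>0;Z=P[...,2]
    def sel(xy,r,lo,hi): return P[ok&(np.hypot(P[...,0]-xy[0],P[...,1]-xy[1])<r)&(Z>lo)&(Z<hi)]
    q=sel((.64,-.005),.2,.045,.062)
    print(n,'housing',len(q),cv2.minAreaRect(q[:,:2].astype(np.float32)*1000))
    q=sel((.628,.057),.09,.095,.107);print('rim',len(q),cv2.minAreaRect(q[:,:2].astype(np.float32)*1000))
    q=sel((.62,.097),.05,.108,.116);print('jarlid',len(q),np.median(q,0),cv2.minEnclosingCircle(q[:,:2].astype(np.float32)*1000) if len(q) else '')
    q=sel((.62,-.08),.05,.066,.09);print('shaft',len(q),q.mean(0),q.max(0))
    for nm,xy in(('flask',(.428,.024)),('bottle',(.494,-.31))):
        q=sel(xy,.06,.08,.095);print(nm,'cap',len(q),q.mean(0), np.median(q,0))
        q=sel(xy,.06,.035,.056);print(nm,'body',len(q),cv2.minAreaRect(q[:,:2].astype(np.float32)*1000))
    q=sel((.48,.231),.04,.008,.018);print('skirt',len(q),cv2.minEnclosingCircle(q[:,:2].astype(np.float32)*1000))
    q=sel((.48,.231),.04,.028,.04);print('bar',len(q),cv2.minAreaRect(q[:,:2].astype(np.float32)*1000))
w=cam('wrist','w0.png');print(w['camera_matrix'],w['world_to_cam'])
E
python3 b.py
```

```text
[ 0.1455 -0.6335  0.2393] [-3.1215 -0.354  -0.    ] [-1.5191  0.2451  1.5578  0.      1.3387 -0.1741] 0.08508445026310901 [-0.6318 -0.0635 -0.0068]
top housing 4489 ((582.2940673828125, -10.506011962890625), (270.4481506347656, 279.9099426269531), 9.527139663696289)
rim 419 ((632.30224609375, 58.61888885498047), (62.87834167480469, 136.45248413085938), 9.874238014221191)
jarlid 238 [0.6243 0.0966 0.1095] ((624.6229858398438, 96.49861907958984), 24.214487075805664)
shaft 13 [ 0.6457 -0.0881  0.0755] [ 0.6481 -0.0834  0.0797]
flask cap 59 [0.4307 0.0242 0.0866] [0.4304 0.0243 0.0867]
flask body 165 ((431.1627197265625, 23.934839248657227), (45.878089904785156, 32.09745788574219), 35.99981689453125)
bottle cap 56 [ 0.494  -0.302   0.0861] [ 0.4944 -0.302   0.0862]
bottle body 122 ((493.2413635253906, -299.0283508300781), (36.126853942871094, 30.16680908203125), 18.40268898010254)
skirt 144 ((481.47998046875, 227.30186462402344), 22.883907318115234)
bar 95 ((484.21051025390625, 228.042236328125), (13.255797386169434, 44.424224853515625), 88.4469985961914)
side housing 1962 ((582.66320800
[... 413 characters left out ...]
sk body 133 ((427.8565673828125, 25.368486404418945), (46.28285217285156, 35.237640380859375), 32.57452392578125)
bottle cap 24 [ 0.4912 -0.2991  0.0866] [ 0.4911 -0.2975  0.0868]
bottle body 71 ((490.701904296875, -293.7281494140625), (29.16739273071289, 37.88421630859375), 89.3271484375)
skirt 108 ((478.4873352050781, 231.303955078125), 22.777692794799805)
bar 92 ((478.8272399902344, 229.17877197265625), (15.41844367980957, 43.75758361816406), 89.06302642822266)
[[309.7069   0.     321.6787]
 [  0.     309.7069 201.5177]
 [  0.       0.       1.    ]] [[ 0.2229 -0.9748 -0.0001 -0.6506]
 [-0.9293 -0.2125  0.3022 -0.0387]
 [-0.2946 -0.0673 -0.9532  0.379 ]
 [ 0.      0.      0.      1.    ]]
```

Poses from depth (top and side views averaged, shaker yaw about 0.168):

| Thing | Position x, y (m) | Yaw (rad) |
|---|---|---|
| Carrier | (0.630, 0.059) | 0.168 |
| Flask | (0.429, 0.0255) | 0.62 |
| Bottle | (0.493, -0.300) | – |
| Shaft | (0.644, -0.088) | – |
| Knob | (0.480, 0.229) | about 0 |

I'll start with the flask.

>>> servo_tool:
  plan:
    - [6,[2.6,3.0,0],0.12]
    - [6,[2.6,3.0,0],0.12]
    - [6,[2.6,3.0,0],0.12]
    - [6,[2.6,3.0,0],0.12]
    - [6,[2.6,3.0,0],0.12]
    - [6,[2.6,3.0,0],0.12]
    - [6,[2.6,3.0,0],0.12]
    - [6,[2.6,3.0,0],0.12]
    - [6,[2.6,3.0,0],0.12]
    - [6,[2.6,3.0,0],0.12]
    - [6,[2.6,3.0,0],0.12]
  squeeze: 30

```text
t: 2.57
ee_pos: [0.4325, -0.3019, 0.2396]
tcp_rot: [2.242, 2.199, 0.0]
contact_force: [0.6, -0.6, -0.3]
gripper_width: 0.0598
gripper_force: 0.0
```

>>> servo_tool:
  plan:
    - [6,[0,4.0,0],0.12]
    - [6,[0,4.0,0],0.12]
    - [6,[0,4.0,0],0.12]
    - [6,[0,4.0,0],0.12]
    - [6,[0,4.0,0],0.12]
    - [6,[0,4.0,0],0.04]
    - [6,[0,4.0,0],0]
    - [6,[0,4.0,0],0]
    - [6,[0,3.5,0],0]
    - [6,[0,0,0],0]
    - [6,[0,0,0],0]

```text
t: 3.48
ee_pos: [0.4313, 0.053, 0.2395]
tcp_rot: [1.439, 2.792, -0.0]
contact_force: [0.4, -0.5, -0.6]
gripper_width: 0.0601
gripper_force: 0.0
```

```bash
cat >> h.py <<'E'
def wcloud(c):
    z=c['z_map'];v,u=np.mgrid[:z.shape[0],:z.shape[1]];K=c['camera_matrix'];T=c['world_to_cam']
    x=(u-K[0,2])/K[0,0];y=(v-K[1,2])/K[1,1];th=np.hypot(x,y);k=np.tan(np.minimum(th,1.5))/np.maximum(th,1e-9)
    return (np.stack([x*k*z,y*k*z,z],-1)-T[:3,3])@T[:3,:3]
def wonz(c,px,z):
    K=c['camera_matrix'];T=c['world_to_cam'];x=(px[0]-K[0,2])/K[0,0];y=(px[1]-K[1,2])/K[1,1];th=np.hypot(x,y)
    d=T[:3,:3].T@np.array([x*np.tan(th)/th,y*np.tan(th)/th,1]);o=-T[:3,:3].T@T[:3,3]
    return o+d*(z-o[2])/d[2]
def phi(s):
    R=cv2.Rodrigues(np.array(s['tcp_rot'],float))[0];return np.arctan2(R[1,0],R[0,0])
def pose():
    s=bot.sense();print('t',round(s['t'],2),'pos cm',np.round(np.array(s['ee_pos'])*100,2),'phi',round(phi(s),3),'w',round(s['gripper_width']*100,2),'F',np.round(s['contact_force'],1),'g',round(s['gripper_force'],1))
def sel(P,ok,xy,r,lo,hi): return P[ok&(np.hypot(P[...,0]-xy[0],P[...,1]-xy[1])<r)&(P[...,2]>lo)&(P[...,2]<hi)]
mar=lambda q:[np.round(a,3) for a in cv2.minAreaRect(q[:,:2].astype(np.float32)*1000)]
E
python3 - <<'E'
from h import *
pose();c=cam('wrist','w1.png');P=wcloud(c);ok=c['z_map']>0
q=sel(P,ok,(.429,.0255),.05,.08,.095);print(len(q),q.mean(0) if len(q) else '',mar(q) if len(q) else '')
q=sel(P,ok,(.429,.0255),.06,.045,.06);print(len(q),mar(q) if len(q) else '')
E
```

```text
t 3.48 pos cm [43.13  5.3  23.95] phi 2.19 w 6.01 F [ 0.4 -0.5 -0.6] g 0.0
319 [0.42669986 0.02398972 0.08648952] [array([427.029,  23.662]), array([19.101, 19.228]), np.float64(16.294)]
847 [array([427.113,  22.666]), array([46.059, 32.706]), np.float64(35.082)]
```

View pics/w1.png

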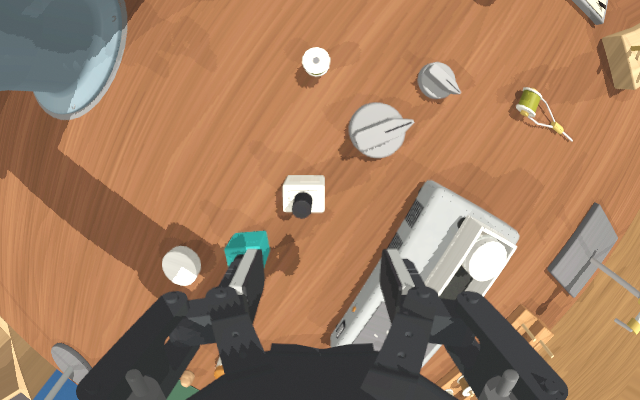

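The wrist view shows the white flask at (304,195), with the turquoise one behind the left finger at (247,245). Depth puts the flask cap at (0.427, 0.024), yaw 0.612. I'll go down on the cap.

>>> servo_tool:
  plan:
    - [6,[-0.35,-2.85,0],0]
    - [5,[0,0,-4],0]
    - [5,[0,0,-4],0]
    - [5,[0,0,-4],0]
    - [5,[0,0,-3],0]
    - [5,[0,0,-2.1],0]
    - [5,[0,0,0],0]
    - [1,[0,0,0],0]
    - [1,[0,0,0],0]
    - [1,[0,0,0],0]
    - [1,[0,0,0],0]
    - [1,[0,0,0],0]
  squeeze: 30

```text
t: 4.53
ee_pos: [0.4297, 0.0224, 0.0702]
tcp_rot: [1.443, 2.786, 0.001]
contact_force: [-0.6, -1.8, 6.2]
gripper_width: 0.0191
gripper_force: 31.9
```

>>> servo_tool:
  plan:
    - [1,[0,0,2],0]
    - [1,[0,0,4],0]
    - [1,[0,0,4],0]
    - [1,[0,0,4],0]
    - [1,[0,0,3],0]
    - [1,[3,0,0],-0.11]
    - [1,[3,0,0],-0.11]
    - [1,[3,0,0],-0.11]
    - [1,[2,0,0],-0.11]
    - [1,[0,0,0],0]
    - [1,[0,0,0],0]

```text
t: 5.45
ee_pos: [0.5382, 0.0231, 0.2381]
tcp_rot: [-2.017, -2.408, 0.001]
contact_force: [-0.4, -0.6, -1.1]
gripper_width: 0.0191
gripper_force: 31.3
```

```bash
cat > carr.py <<'E'
from h import *
np.set_printoptions(precision=4,suppress=True)
pose();c=cam('wrist','w2.png');P=wcloud(c);ok=c['z_map']>0
q=sel(P,ok,(.630,.059),.085,.1,.107);print('rim',len(q),mar(q))
q=sel(P,ok,(.6225,.097),.04,.1085,.114);print('jar',len(q),q.mean(0),cv2.minEnclosingCircle(q[:,:2].astype(np.float32)*1000))
q=sel(P,ok,(.6437,-.0876),.012,.066,.09);print('shaft',len(q),q.mean(0) if len(q) else '')
q=sel(P,ok,(.644,-.0876),.012,.077,.085);print('shaftTop',len(q),q.mean(0) if len(q) else '', mar(q) if len(q) else '')
for t in('carrier','jar','shaft_tip','shaker'): print(t,[(np.round(r['at'],1),round(r['conf'],2),wonz(c,r['at'],{'shaft_tip':.08,'shaker':0}.get(t,.072))[:2]) for r in cams.place_of('wrist',t)])
E
python3 carr.py
```

```text
t 5.45 pos cm [53.82  2.31 23.81] phi 1.747 w 1.91 F [-0.4 -0.6 -1.1] g 31.3
rim 1903 [array([628.477,  57.525]), array([ 62.129, 137.826]), np.float64(9.868)]
jar 1656 [0.6204 0.0958 0.1093] ((620.4491577148438, 95.61439514160156), 24.38909912109375)
shaft 55 [ 0.6414 -0.0869  0.0737]
shaftTop 16 [ 0.6423 -0.0873  0.0785] [array([641.833, -87.592]), array([6.195, 3.638]), np.float64(6.61)]
carrier [(array([413.3, 166.6]), 0.75, array([0.6258, 0.0577]))]
jar [(array([417.8, 128.8]), 0.73, array([0.6216, 0.0961])), (array([416.6, 166.8]), 0.49, array([0.6294, 0.0582]))]
shaft_tip [(array([392.1, 294.1]), 0.47, array([ 0.6399, -0.0886]))]
shaker [(array([397. , 202.4]), 0.63, array([ 0.6405, -0.0019]))]
```

View pics/w2.png

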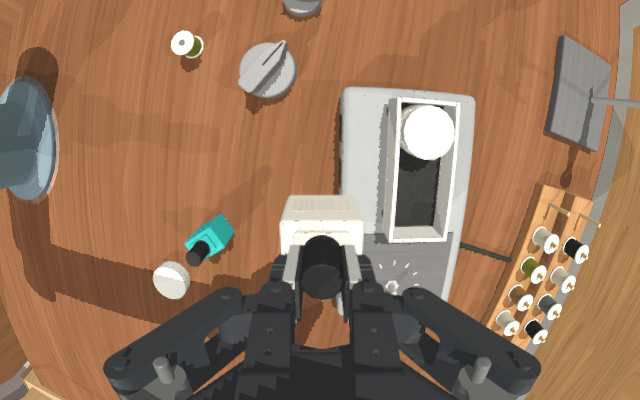

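The flask is held straight and in line with the shaker, seen at (320,225). The carrier rim shows at (425,170) with the jar at its far end. From the wrist view the carrier is at (0.6285, 0.0575), yaw 0.172. I'll set the flask in the -y end.

>>> servo_tool:
  plan:
    - [1,[3.3,-0.4,0],0]
    - [1,[3.3,-0.4,0],0]
    - [1,[3.24,-0.44,0],0]
    - [1,[0,0,0],0]
    - [1,[0,0,-3],0]
    - [1,[0,0,-3],0]
    - [1,[0,0,-2],0]
    - [1,[0,0,-1],0]
    - [1,[0,0,0],0]
    - [1,[0,0,0],0]

```text
t: 6.53
ee_pos: [0.6364, 0.0105, 0.149]
tcp_rot: [2.019, 2.407, -0.0]
contact_force: [0.2, 0.2, -0.7]
gripper_width: 0.0191
gripper_force: 31.3
```

>>> servo_tool:
  plan:
    - [1,[0,0,-0.3],0]
    - [1,[0,0,-0.2],0]
    - [1,[0,0,-0.15],0]
    - [1,[0,0,0],0]

```text
t: 6.87
ee_pos: [0.6366, 0.0106, 0.1423]
tcp_rot: [2.018, 2.407, 0.001]
contact_force: [-0.2, 0.5, -0.0]
gripper_width: 0.0185
gripper_force: 31.5
```

>>> servo_tool:
  plan:
    - [1,[0,0,-0.15],0]
    - [1,[0,0,-0.1],0]
    - [1,[0,0,0],0]

```text
t: 7.12
ee_pos: [0.6371, 0.0105, 0.1423]
tcp_rot: [2.018, 2.407, 0.0]
contact_force: [-6.2, 0.7, 9.7]
gripper_width: 0.0191
gripper_force: 32.7
```

>>> servo_tool:
  plan:
    - [1,[0,0,0.15],0]
    - [4,[0,0,0.1],0]
    - [4,[0,0,0],0]
    - [4,[0,0,0],0]
    - [4,[0,0,2],0]
    - [4,[0,0,4],0]
    - [4,[0,0,4],0]
    - [4,[-4,0,0],0]
    - [4,[-4,0,0],0]
    - [4,[0,0,0],0]
    - [4,[0,0,0],0]

```text
t: 8.03
ee_pos: [0.5542, 0.0109, 0.2407]
tcp_rot: [-2.018, -2.406, 0.001]
contact_force: [0.7, -0.5, -0.3]
gripper_width: 0.0398
gripper_force: 0.0
```

```bash
cat > chk.py <<'E'
from h import *
import sys
np.set_printoptions(precision=4,suppress=True)
pose();C=np.array([.6285,.0575]);a=.172;R=np.array([[np.cos(a),np.sin(a)],[-np.sin(a),np.cos(a)]])
for n in sys.argv[1:]:
    c=cam(n,'chk_%s_%s.png'%(n,round(bot.sense()['t'],1)));P=(wcloud if n=='wrist' else cloud)(c);ok=c['z_map']>0
    q=sel(P,ok,C,.09,.1,.1065);r=mar(q);C2=r[0]/1000;print(n,'rim',len(q),r)
    loc=lambda q:(q[:,:2].mean(0)-C2)@R.T*1000
    q=sel(P,ok,C,.075,.15,.17);
    L=(q[:,:2]-C2)@R.T*1000
    for nm,m in(('cap y<-27',L[:,1]<-27),('cap mid',L[:,1]>=-27)):
        print(nm,m.sum(),L[m].mean(0) if m.any() else '',np.median(q[m][:,2]) if m.any() else '')
    q=sel(P,ok,C,.075,.117,.132);L=(q[:,:2]-C2)@R.T*1000;m=L[:,1]<-27
    print('body',m.sum(),cv2.minAreaRect(L[m].astype(np.float32)) if m.any() else '')
    q=sel(P,ok,(.6225,.097),.035,.1085,.114);print('jar',loc(q))
E
python3 chk.py wrist top
```

```text
t 8.03 pos cm [55.42  1.09 24.07] phi 1.746 w 3.98 F [ 0.7 -0.5 -0.3] g 0.0
wrist rim 1656 [array([628.081,  58.229]), array([ 62.476, 136.031]), np.float64(10.109)]
cap y<-27 507 [ -2.1493 -45.0137] 0.1587143095296135
cap mid 0  
body 1162 ((-0.9873867034912109, -45.643497467041016), (31.38812828063965, 46.53282928466797), 89.25935363769531)
jar [-0.8782 38.3192]
top rim 0 [array([0., 0.]), array([0., 0.]), np.float64(0.0)]
cap y<-27 0  
cap mid 0  
body 0 
jar [nan nan]chk.py:8: RuntimeWarning: Mean of empty slice.
  loc=lambda q:(q[:,:2].mean(0)-C2)@R.T*1000
  ret = um.true_divide(
```

The flask stands: cap top at 0.159, local y about -45.6, aligned. The jar is undisturbed at +38.3. The middle gap is about 43 mm. Next is the bottle.

>>> servo_tool:
  plan:
    - [5,[-0.8,-3.5,0],0]
    - [5,[-0.8,-3.5,0],0]
    - [5,[-0.8,-3.5,0],0]
    - [5,[-0.8,-3.5,0],0]
    - [5,[-0.8,-3.5,0],0]
    - [5,[-0.8,-3.5,0],0]
    - [5,[-0.8,-3.5,0],0]
    - [5,[-0.8,-3.5,0],0]
    - [5,[0,0,0],0]
    - [5,[0,0,0],0]

```text
t: 8.97
ee_pos: [0.493, -0.2717, 0.242]
tcp_rot: [2.022, 2.403, 0.0]
contact_force: [0.3, -0.1, -0.5]
gripper_width: 0.0504
gripper_force: 0.0
```

Run:
```python
from h import *
pose();c=cam('wrist','w3.png');P=wcloud(c);ok=c['z_map']>0
q=sel(P,ok,(.4927,-.3006),.04,.08,.095);print(len(q),q.mean(0) if len(q) else '',mar(q) if len(q) else '')
q=sel(P,ok,(.4927,-.3006),.04,.03,.052);print(len(q),q.mean(0) if len(q) else '',mar(q) if len(q) else '')
```

```text
t 8.97 pos cm [ 49.3  -27.17  24.2 ] phi 1.743 w 5.04 F [ 0.3 -0.1 -0.5] g 0.0
312 [ 0.49041281 -0.30285043  0.08643002] [array([ 490.889, -303.437]), array([19.081, 18.685]), np.float64(9.644)]
406 [ 0.48957969 -0.29421833  0.0459551 ] [array([ 490.232, -301.475]), array([36.734, 33.332]), np.float64(11.722)]
```

>>> servo_tool:
  plan:
    - [5,[-0.2,-3.1,0],0]
    - [5,[0,0,-4],0]
    - [5,[0,0,-4],0]
    - [5,[0,0,-4],0]
    - [5,[0,0,-3],0]
    - [5,[0,0,-2.1],0]
    - [5,[0,0,0],0]
    - [1,[0,0,0],0]
    - [1,[0,0,0],0]
    - [1,[0,0,0],0]
    - [1,[0,0,0],0]
    - [1,[0,0,0],0]
  squeeze: 30

```text
t: 10.02
ee_pos: [0.4918, -0.3013, 0.0731]
tcp_rot: [2.016, 2.404, 0.0]
contact_force: [0.9, 0.1, 5.4]
gripper_width: 0.0188
gripper_force: 31.8
```

>>> servo_tool:
  plan:
    - [1,[0,0,1],0]
    - [1,[0,0,3.5],0]
    - [1,[0,0,4],0]
    - [1,[0,0,4],0]
    - [1,[0,0,4.0],0]
    - [1,[0.8,3.8,0.7],0]
    - [1,[0.8,3.8,0],0]
    - [1,[0.8,3.8,0],0]
    - [1,[0.8,3.8,0],0]
    - [1,[0.8,3.8,0],0]
    - [1,[0,0,0],0]

```text
t: 10.93
ee_pos: [0.5306, -0.1047, 0.2433]
tcp_rot: [-2.011, -2.412, -0.003]
contact_force: [0.1, 0.2, -1.5]
gripper_width: 0.0188
gripper_force: 31.3
```

>>> servo_tool:
  plan:
    - [1,[0.5,3.0,1.0],0]
    - [1,[0.5,3.0,0],0]
    - [1,[0.5,3.0,0],0]
    - [1,[0.5,3.0,0],0]
    - [1,[0,3.0,0],0]
    - [1,[1,0,0],0]
    - [1,[0,0,0],0]
    - [1,[0,0,0],0]

```text
t: 11.6
ee_pos: [0.5604, 0.039, 0.253]
tcp_rot: [2.019, 2.407, -0.001]
contact_force: [0.2, -0.6, -1.4]
gripper_width: 0.0193
gripper_force: 31.3
```

```bash
cat > held.py <<'E'
from h import *
np.set_printoptions(precision=4,suppress=True)
pose();s=bot.sense();c=cam('wrist','w4.png');P=wcloud(c);ok=c['z_map']>0
e=np.array(s['ee_pos']);zb=e[2]-.0731
C=np.array([.6283,.0578]);a=.172;R=np.array([[np.cos(a),np.sin(a)],[-np.sin(a),np.cos(a)]])
l=lambda q:(q[:,:2]-C)@R.T*1000
q=sel(P,ok,C,.09,.1,.1065);print('rim',mar(q))
q=sel(P,ok,e[:2],.026,zb+.03,zb+.049);L=l(q);print('held body',len(q),L.min(0),L.max(0));
print('tcp local',l(e[None]))
q=sel(P,ok,(.6225,.097),.035,.1085,.114);L=l(q);print('jar',L.mean(0),L.min(0),L.max(0))
q=sel(P,ok,(.636,.011),.035,.117,.128);L=l(q);print('flask',len(q),L.min(0),L.max(0))
E
python3 held.py
```

```text
t 11.6 pos cm [56.04  3.9  25.3 ] phi 1.746 w 1.93 F [ 0.2 -0.6 -1.4] g 31.3
rim [array([628.415,  57.816]), array([ 62.32 , 137.015]), np.float64(9.933)]
held body 792 [-90.1848  -9.642 ] [-52.2374   9.8596]
tcp local [[-70.0624  -6.8765]]
jar [-0.8698 38.9283] [-25.1165  14.4723] [23.4206 62.0063]
flask 836 [-24.3876 -61.2356] [ 22.1882 -29.1048]
```

View pics/w4.png

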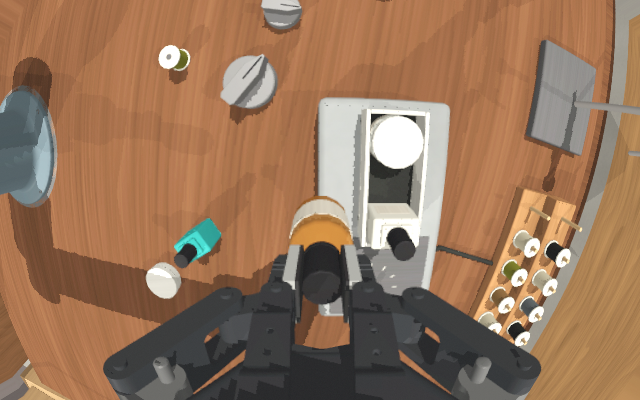

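The bottle hangs straight at (322,235). The carrier, at (395,175), has the free slot between the jar and the flask. From the same picture the bottle needs +71.0 in x and +1.4 mm in y, in shaker axes.

>>> servo_tool:
  plan:
    - [1,[3.5,0.7,0],0]
    - [1,[3.47,0.65,0],0]
    - [1,[0,0,0],0]
    - [1,[0,0,-3],0]
    - [1,[0,0,-1.5],0]
    - [1,[0,0,-1],0]
    - [1,[0,0,-1],0]
    - [1,[0,0,-1],0]
    - [1,[0,0,-1],0]
    - [1,[0,0,-1],0]
    - [1,[0,0,0],0]

```text
t: 12.57
ee_pos: [0.6289, 0.0531, 0.1554]
tcp_rot: [-2.017, -2.405, 0.003]
contact_force: [-0.5, -0.4, -1.7]
gripper_width: 0.0189
gripper_force: 31.3
```

Free so far, 1 cm above the floor.

>>> servo_tool:
  plan:
    - [1,[0,0,-0.5],0]
    - [1,[0,0,-0.3],0]
    - [1,[0,0,-0.15],0]
    - [1,[0,0,-0.1],0]
    - [1,[0,0,0],0]

```text
t: 12.98
ee_pos: [0.6302, 0.0531, 0.1474]
tcp_rot: [2.019, 2.407, 0.0]
contact_force: [0.4, -0.3, -1.0]
gripper_width: 0.0188
gripper_force: 31.3
```

>>> servo_tool:
  plan:
    - [1,[0,0,-0.15],0]
    - [1,[0,0,-0.15],0]
    - [1,[0,0,-0.1],0]
    - [1,[0,0,0],0]

```text
t: 13.32
ee_pos: [0.6308, 0.053, 0.1452]
tcp_rot: [2.018, 2.406, 0.001]
contact_force: [-2.8, -0.1, 6.0]
gripper_width: 0.0188
gripper_force: 32.3
```

>>> servo_tool:
  plan:
    - [1,[0,0,0.1],0]
    - [4,[0,0,0.1],0]
    - [4,[0,0,0],0]
    - [4,[0,0,0],0]
    - [4,[0,0,2],0]
    - [4,[0,0,4],0]
    - [4,[0,0,4],0]
    - [4,[-4,0,0],0]
    - [4,[-4,0,0],0]
    - [4,[0,0,0],0]
    - [4,[0,0,0],0]

```text
t: 14.23
ee_pos: [0.548, 0.0534, 0.2444]
tcp_rot: [-2.018, -2.406, 0.001]
contact_force: [0.5, 0.5, -0.1]
gripper_width: 0.0398
gripper_force: 0.0
```

```bash
python3 chk.py wrist
python3 - <<'E'
from h import *
np.set_printoptions(precision=4,suppress=True)
s=bot.sense();print(s['joint_positions'])
c=cam('side')
for n in('bottle','flask','jar'): print(n,[(np.round(r['at'],1),round(r['conf'],2),onz(c,r['at'],.072)[:2]) for r in cams.place_of('side',n)])
E
```

```text
t 14.23 pos cm [54.8   5.34 24.44] phi 1.746 w 3.98 F [ 0.5  0.5 -0.1] g 0.0
wrist rim 1469 [array([628.095,  58.858]), array([ 62.098, 135.429]), np.float64(9.892)]
cap y<-27 447 [ -2.0628 -45.1234] 0.15861324922609749
cap mid 512 [-1.7951 -7.2646] 0.1586430540857311
body 861 ((-0.8179931640625, -44.511329650878906), (34.39804458618164, 46.42296600341797), 89.73712921142578)
jar [-1.2377 36.8413]
[-0.109   0.011   1.804   0.      1.3261 -0.2839]
bottle []
flask [(array([278.9, 206.3]), 0.61, array([0.6416, 0.007 ])), (array([357.1, 212.9]), 0.6, array([0.4079, 0.0079])), (array([353.5, 162.6]), 0.37, array([ 0.4416, -0.2796]))]
jar [(array([284.1, 226.5]), 0.72, array([0.6054, 0.0986])), (array([287. , 168.6]), 0.39, array([ 0.6634, -0.2098]))]
```

Bottle and flask both stand in the carrier (caps at 0.1586, local y -7.3 and -45.1), so the row is done. Next I'll look closely at the shaft.

>>> servo_tool:
  plan:
    - [4,[1.2,-3.55,0],0]
    - [4,[1.2,-3.55,0],0]
    - [4,[1.2,-3.55,0],0]
    - [4,[1.2,-3.55,0],0]
    - [4,[1.2,-3.55,0],0]
    - [4,[1.2,-3.55,0],0]
    - [4,[0,0,-4],0]
    - [4,[0,0,-3],0]
    - [4,[0,0,0],0]
    - [4,[0,0,0],0]

```text
t: 15.32
ee_pos: [0.6215, -0.1597, 0.1733]
tcp_rot: [-2.016, -2.404, 0.002]
contact_force: [-1.0, -0.6, -0.0]
gripper_width: 0.0398
gripper_force: 0.0
```

```bash
cat > sh.py <<'E'
from h import *
np.set_printoptions(precision=4,suppress=True)
pose();c=cam('wrist','w5.png');P=wcloud(c);ok=c['z_map']>0
T=c['world_to_cam'];print('campos',-T[:3,:3].T@T[:3,3])
for r in cams.place_of('wrist','shaft_tip'): print(r['at'],r['conf'],wonz(c,r['at'],.08))
q=sel(P,ok,(.642,-.0875),.013,.076,.085);print('tip',len(q),q.mean(0),q.max(0),mar(q))
m=ok&(np.hypot(P[...,0]-.642,P[...,1]+.0875)<.013)&(P[...,2]>.066);v,u=np.nonzero(m);print(u.min(),u.max(),v.min(),v.max())
v0,u0=int(v.mean()),int(u.mean())
cr=c['frame'][max(v0-20,0):v0+20,u0-25:u0+25,::-1];cv2.imwrite('pics/shaft.png',cv2.resize(cr,None,fx=14,fy=14,interpolation=cv2.INTER_CUBIC)); print('crop origin',u0-25,max(v0-20,0))
E
python3 sh.py
```

```text
t 15.32 pos cm [ 62.15 -15.97  17.33] phi 1.746 w 3.98 F [-1.  -0.6 -0. ] g 0.0
campos [ 0.6082 -0.0845  0.307 ]
[368.4, 123.0] 0.71 [ 0.6431 -0.0898  0.08  ]
tip 96 [ 0.6424 -0.0899  0.0786] [ 0.6454 -0.0852  0.0804] [array([642.457, -90.06 ]), array([6.233, 8.986]), np.float64(12.095)]
360 371 117 129
crop origin 341 102
```

View pics/shaft.png

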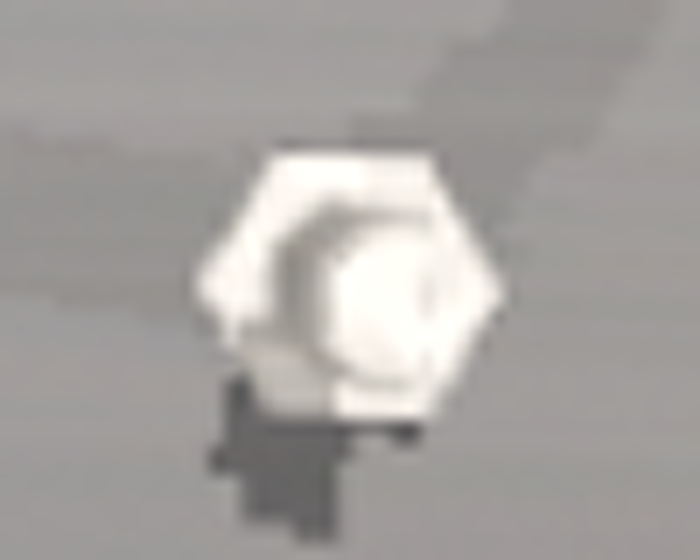

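The crop shows a hex base nut with the shaft inside it. The left side of the shaft is round, and there seems to be a straight edge on the right, at about (430,290) in the crop. I'll go closer to make sure which way the flat faces.

>>> servo_tool:
  plan:
    - [4,[2,1.2,0],0]
    - [4,[0,0,-4],0]
    - [4,[0,0,-3],0]
    - [4,[0,0,-1],0]
    - [4,[0,0,0],0]
    - [4,[0,0,0],0]

```text
t: 15.92
ee_pos: [0.6433, -0.1482, 0.0974]
tcp_rot: [2.017, 2.405, 0.001]
contact_force: [0.8, -0.5, 1.1]
gripper_width: 0.0397
gripper_force: 0.0
```

```bash
cat > sh2.py <<'E'
from h import *
np.set_printoptions(precision=4,suppress=True)
pose();A=[];F=[]
for i in range(4):
    c=cam('wrist');P=wcloud(c);ok=c['z_map']>0;A.append(P[ok&(np.hypot(P[...,0]-.643,P[...,1]+.089)<.02)&(P[...,2]>.06)]);F.append(c['frame'].astype(float))
T=c['world_to_cam'];print('campos',-T[:3,:3].T@T[:3,3])
A=np.concatenate(A);top=A[A[:,2]>.0775];print('top',len(top),top.mean(0),np.std(top[:,2]),mar(top))
# radial profile of top points: max extent per direction
b=A[A[:,2]>.0735];ctr=top[:,:2].mean(0)
for d in range(0,360,15):
    u=np.array([np.cos(np.radians(d)),np.sin(np.radians(d))]);print(d,round(1000*np.percentile((b[:,:2]-ctr)@u,98),1),round(1000*np.percentile((top[:,:2]-ctr)@u,98),1),end=' | ')
m=ok&(np.hypot(P[...,0]-ctr[0],P[...,1]-ctr[1])<.008)&(P[...,2]>.0735);v,u=np.nonzero(m);v0,u0=int(v.mean()),int(u.mean());print(u0,v0)
f=np.mean(F,0).astype(np.uint8);cv2.imwrite('pics/shaft2.png',cv2.resize(f[v0-20:v0+20,u0-25:u0+25,::-1],None,fx=15,fy=15,interpolation=cv2.INTER_CUBIC))
cv2.imwrite('pics/w6.png',f[...,::-1])
E
python3 sh2.py
```

```text
t 15.92 pos cm [ 64.33 -14.82   9.74] phi 1.746 w 3.97 F [ 0.8 -0.5  1.1] g 0.0
campos [ 0.6294 -0.0729  0.232 ]
top 764 [ 0.6424 -0.09    0.0788] 0.0006561802476912104 [array([642.117, -90.352]), array([6.521, 9.887]), np.float64(12.567)]
0 3.1 3.0 | 15 2.8 2.8 | 30 3.5 3.3 | 45 4.2 3.8 | 60 4.7 4.2 | 75 5.0 4.3 | 90 4.8 4.3 | 105 4.5 4.1 | 120 4.2 3.7 | 135 3.9 3.5 | 150 3.7 3.5 | 165 3.6 3.4 | 180 3.4 3.3 | 195 3.3 3.2 | 210 3.3 3.2 | 225 3.4 3.3 | 240 3.6 3.5 | 255 4.0 3.9 | 270 4.4 4.3 | 285 4.7 4.6 | 300 4.8 4.8 | 315 4.7 4.6 | 330 4.4 4.1 | 345 3.8 3.6 | 339 143
```

View pics/shaft2.png

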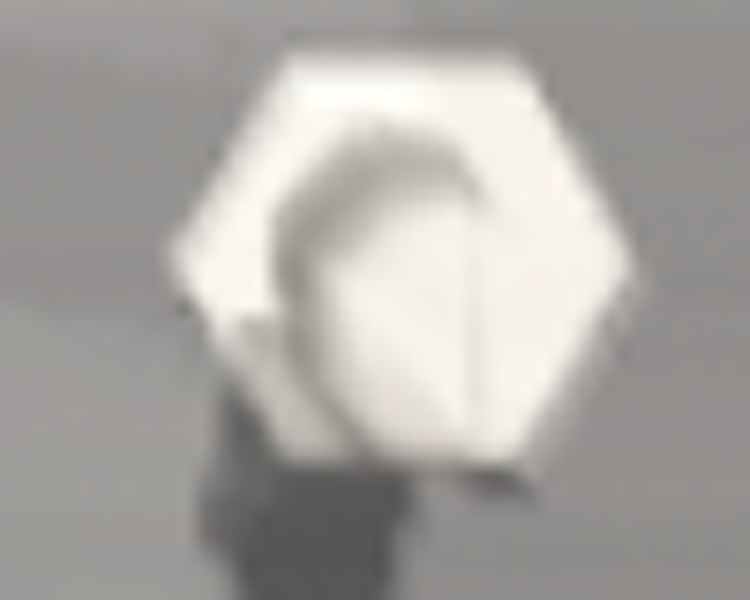

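The flat is on the right, the straight line at x of about 473 in the crop. In world terms it faces +x at 12.6°, so yaw 0.22. Depth gives a D of 6.5 x 9.9 and puts the axis at (0.6438, -0.0900). Now the small knob.

>>> servo_tool:
  plan:
    - [4,[0,0,4],0]
    - [4,[0,0,4],0]
    - [4,[0,0,4],0]
    - [4,[0,0,3],0]
    - [4,[-1.42,2.53,0],-0.12]
    - [4,[-1.42,2.53,0],-0.12]
    - [4,[-1.42,2.53,0],-0.12]
    - [4,[-1.42,2.53,0],-0.12]
    - [4,[-1.42,2.53,0],-0.12]
    - [4,[-1.42,2.53,0],-0.12]
    - [4,[-1.42,2.53,0],-0.12]
    - [4,[-1.42,2.53,0],-0.12]

```text
t: 17.12
ee_pos: [0.5281, 0.0555, 0.2469]
tcp_rot: [2.905, 1.193, 0.004]
contact_force: [-0.8, 0.0, -0.3]
gripper_width: 0.0399
gripper_force: 0.0
```

>>> servo_tool:
  plan:
    - [4,[-1.42,2.53,0],-0.12]
    - [4,[-1.42,2.53,0],-0.12]
    - [4,[-1.42,2.53,0],-0.12]
    - [4,[-1.42,2.53,0],-0.12]
    - [4,[-1.42,2.53,0],-0.12]
    - [4,[-1.42,2.53,0],-0.12]
    - [4,[-1.42,2.53,-3],-0.086]
    - [4,[0,0,-3],0]
    - [4,[0,0,-3],0]
    - [4,[0,0,0],0]
    - [4,[0,0,0],0]

```text
t: 18.03
ee_pos: [0.4287, 0.2314, 0.1554]
tcp_rot: [3.141, -0.032, -0.002]
contact_force: [0.7, 0.2, 0.5]
gripper_width: 0.0401
gripper_force: 0.0
```

```bash
cat > kn.py <<'E'
from h import *
np.set_printoptions(precision=4,suppress=True)
pose();c=cam('wrist','w7.png');P=wcloud(c);ok=c['z_map']>0;K=(.479,.229)
for t in('knob','knob_pointer'): print(t,[(np.round(r['at']),round(r['conf'],2),wonz(c,r['at'],.024 if 'p' in t else 0)[:2]) for r in cams.place_of('wrist',t)])
q=sel(P,ok,K,.035,.008,.018);print('skirt',len(q),cv2.minEnclosingCircle(q[:,:2].astype(np.float32)*1000))
q=sel(P,ok,K,.035,.030,.037);print('bartop',len(q),mar(q),q.mean(0))
E
python3 kn.py
```

```text
t 18.03 pos cm [42.87 23.14 15.54] phi -0.02 w 4.01 F [0.7 0.2 0.5] g 0.0
knob [(array([423., 160.]), 0.97, array([0.4548, 0.1312])), (array([326., 139.]), 0.92, array([0.4746, 0.226 ]))]
knob_pointer [(array([400., 147.]), 0.67, array([0.4706, 0.1616])), (array([324., 111.]), 0.65, array([0.502 , 0.2272]))]
skirt 1196 ((477.7479553222656, 227.1923065185547), 22.735721588134766)
bartop 786 [array([479.465, 226.788]), array([13.371, 44.655]), np.float64(88.644)] [0.4778 0.227  0.0329]
```

The knob axis is at (0.4775, 0.2272), pointer at -0.02 rad, and the gripper is already in line with it. I'll grip the bar.

>>> servo_tool:
  plan:
    - [3.4,[2.4,-0.2,0],0]
    - [3.4,[2.28,-0.22,0],0]
    - [3.4,[0,0,-4],0]
    - [3.4,[0,0,-4],0]
    - [3.4,[0,0,-3],0]
    - [3.4,[0,0,-1.5],0]
    - [3.4,[0,0,-0.4],0]
    - [3.4,[0,0,0],0]
    - [3.4,[0,0,0],0]

```text
t: 18.93
ee_pos: [0.478, 0.2277, 0.0286]
tcp_rot: [-3.14, 0.032, -0.006]
contact_force: [0.7, -0.5, 0.6]
gripper_width: 0.0341
gripper_force: 0.0
```

>>> servo_tool:
  plan:
    - [0.5,[0,0,0],0]
    - [0.5,[0,0,0],0]
    - [0.5,[0,0,0],0]
    - [0.5,[0,0,0],0]
    - [0.5,[0,0,0],0]
  squeeze: 60

```text
t: 19.35
ee_pos: [0.4779, 0.2279, 0.0288]
tcp_rot: [-3.14, 0.032, -0.007]
contact_force: [-1.0, -0.9, 6.1]
gripper_width: 0.0126
gripper_force: 61.2
```

>>> servo_tool:
  plan:
    - [0.5,[0,0,2],0]
    - [0.5,[0,0,4],0]
    - [0.5,[0,0,4],0]
    - [0.5,[0,0,4],0]
    - [0.5,[0,0,4],0]
    - [0.5,[1.3,-3.65,0],0.04]
    - [0.5,[1.3,-3.65,0],0.04]
    - [0.5,[1.3,-3.65,0],0.04]
    - [0.5,[1.3,-3.65,0],0.04]
    - [0.5,[1.3,-3.65,0],0.04]
    - [0.5,[1.3,-3.65,0],0.04]
    - [0.5,[1.3,-3.65,0],0]

```text
t: 20.35
ee_pos: [0.5674, -0.03, 0.2073]
tcp_rot: [3.122, 0.347, 0.002]
contact_force: [0.8, 1.2, 0.0]
gripper_width: 0.0122
gripper_force: 60.2
```

>>> servo_tool:
  plan:
    - [0.5,[1.3,-3.65,0],0]
    - [0.5,[1.1,-3.65,0],0]
    - [0.5,[0,0,-4],0]
    - [0.5,[0,0,-2.5],0]
    - [0.5,[0,0,0],0]
    - [0.5,[0,0,0],0]

```text
t: 20.85
ee_pos: [0.5901, -0.1008, 0.1406]
tcp_rot: [-3.121, -0.344, 0.004]
contact_force: [0.1, 0.5, -0.1]
gripper_width: 0.0123
gripper_force: 60.2
```

```bash
cat > al.py <<'E'
from h import *
np.set_printoptions(precision=4,suppress=True)
pose();s=bot.sense();e=np.array(s['ee_pos']);ph=phi(s);zb=e[2]-.0288
A=[];B=[];F=[]
for i in range(3):
    c=cam('wrist');P=wcloud(c);ok=c['z_map']>0;F.append(c['frame'].astype(float))
    A.append(sel(P,ok,(.644,-.09),.015,.076,.085));B.append(P[ok&(np.hypot(P[...,0]-e[0],P[...,1]-e[1])<.035)&(P[...,2]>zb-.004)&(P[...,2]<zb+.05)])
cv2.imwrite('pics/w8.png',np.mean(F,0).astype(np.uint8)[...,::-1])
A=np.concatenate(A);B=np.concatenate(B)
print('top',len(A),A.mean(0),mar(A)) if len(A) else print('no shaft')
R=np.array([[np.cos(ph),np.sin(ph)],[-np.sin(ph),np.cos(ph)]])
for lo,hi in((-.002,.009),(.010,.018),(.026,.04)):
    q=B[(B[:,2]>zb+lo)&(B[:,2]<zb+hi)];L=(q[:,:2]-e[:2])@R.T*1000
    if len(q)>5:
        print(lo,len(q),'tool-frame min',L.min(0),'max',L.max(0),'zmed',np.median(q[:,2])-zb,cv2.minEnclosingCircle(L.astype(np.float32)))
np.save('B.npy',B)
E
python3 al.py
```

```text
t 20.85 pos cm [ 59.01 -10.08  14.06] phi 0.22 w 1.23 F [ 0.1  0.5 -0.1] g 60.2
top 399 [ 0.6428 -0.09    0.0785] [array([642.423, -90.207]), array([6.724, 9.671]), np.float64(10.264)]
-0.002 1188 tool-frame min [  2.7476 -23.9327] max [25.0728 21.7044] zmed 0.004954934864529997 ((4.716968536376953, -1.114171028137207), 22.826217651367188)
0.01 5047 tool-frame min [ -2.3737 -23.673 ] max [27.0279 21.7845] zmed 0.014555066648950149 ((3.80234432220459, -0.7160660624504089), 23.22574806213379)
0.026 8148 tool-frame min [-21.9666 -20.9536] max [27.2607 19.0353] zmed 0.03467881591634217 ((2.6357333660125732, -1.8083282709121704), 24.626678466796875)
```

View pics/w8.png

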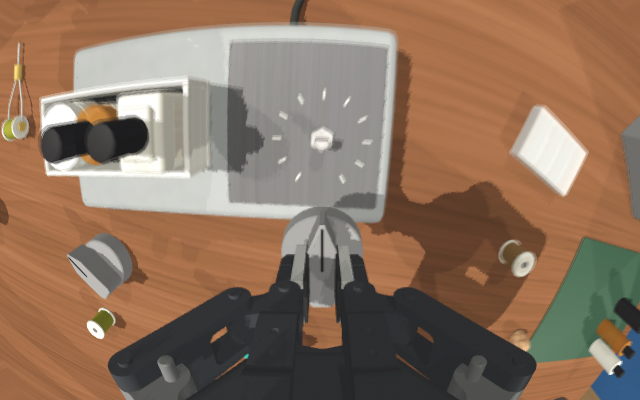

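The held knob is seen from above at (321,240), pointer line straight ahead. The shaft is at (322,139) with its flat at the top, which matches the pointer. I'll fit the skirt edge to get the exact shift.

Run:
```python
from h import *
from scipy.optimize import least_squares
B=np.load('B.npy');e=np.array(bot.sense()['ee_pos']);ph=.22;zb=e[2]-.0288
R=np.array([[np.cos(ph),np.sin(ph)],[-np.sin(ph),np.cos(ph)]])
L=(B[:,:2]-e[:2])@R.T*1000;z=B[:,2]-zb
for lo,hi in((-.002,.006),(.000,.011),(.0125,.016)):
    q=L[(z>lo)&(z<hi)]
    # outer edge: farthest point per angular bin about (2,-1)
    a=np.arctan2(q[:,1]+1,q[:,0]-2);r=np.hypot(q[:,1]+1,q[:,0]-2);E=[]
    for k in np.arange(-1.4,1.4,.1):
        m=(a>k)&(a<k+.1)&(r<24.5)
        if m.sum()>4:E.append(q[m][np.argsort(r[m])[int(.9*m.sum())]] if lo>.012 else q[m].mean(0))
    E=np.array(E);f=least_squares(lambda p:np.hypot(*(E-p[:2]).T)-23,[2,-1],loss='soft_l1').x
    f3=least_squares(lambda p:np.hypot(*(E-p[:2]).T)-p[2],[2,-1,23],loss='soft_l1').x
    print(lo,len(E),f,f3)
q=L[(z>.0325)&(z<.038)&(abs(L[:,1]+1)<9)&(L[:,0]>12)];print('pointer tip',len(q),q.max(0), [ (x,np.round(q[(q[:,0]>x)&(q[:,0]<x+2)][:,1].mean(),2)) for x in range(12,26,2) if ((q[:,0]>x)&(q[:,0]<x+2)).any()])
```

```text
-0.002 28 [-1.88249936 -0.2121872 ] [-1.10586613 -0.22132328 22.36101519]
0.0 28 [-4.23632839  0.15368348] [ 4.57554624 -0.17305152 15.93131581]
0.0125 28 [-2.7935486  -0.51633081] [-1.61182405e-02 -5.32454513e-01  2.08374086e+01]
pointer tip 218 [24.22340427  5.32684915] [(12, np.float64(-0.38)), (14, np.float64(-0.19)), (16, np.float64(-0.46)), (18, np.float64(-0.73)), (20, np.float64(-0.35)), (22, np.float64(-0.51)), (24, np.float64(-0.24))]
```

```bash
cat > edge.py <<'E'
from h import *
from scipy.optimize import least_squares
s=bot.sense();e=np.array(s['ee_pos']);ph=phi(s);zb=e[2]-.0288;pose()
R=np.array([[np.cos(ph),np.sin(ph)],[-np.sin(ph),np.cos(ph)]])
c=cam('wrist');P=wcloud(c);ok=c['z_map']>0
m=ok&(np.hypot(P[...,0]-e[0],P[...,1]-e[1])<.04)&(P[...,2]>zb-.006)
E=[]
for u in range(270,375):
    v=np.nonzero(m[:,u])[0]
    if len(v): E.append((wonz(c,(u,v.min()-.5),zb)[:2]-e[:2])@R.T*1000)
E=np.array(E);E=E[(E[:,0]>5)&(abs(E[:,1])<22)]
for L in(E,E[E[:,0]>14]):
    f=least_squares(lambda p:np.hypot(*(L-p[:2]).T)-23,[0,0],loss='soft_l1')
    print('knob centre',len(L),f.x,np.abs(f.fun).mean())
print(np.round(E[::8],1).tolist())
A=sel(P,ok,(.644,-.09),.015,.076,.085)
if len(A): 
    r=mar(A);print(r);d=r[0]/1000+.00175*np.array([np.cos(.21),np.sin(.21)])-e[:2];print('shaft axis tool',d@R.T*1000, 'world',d+e[:2])
E
python3 edge.py
```

```text
t 21.0 pos cm [ 59.25 -10.12  14.42] phi 0.221 w 1.24 F [ 0.  -1.3 -0.6] g 60.2
knob centre 76 [-0.00330828 -0.68851772] 0.21494607774105384
knob centre 64 [ 0.01514205 -0.69590195] 0.2153217970562808
[[6.4, 21.5], [15.0, 16.5], [19.2, 11.9], [21.5, 7.4], [22.7, 3.0], [22.7, -1.5], [22.7, -5.9], [20.3, -10.4], [18.5, -14.9], [12.5, -19.6]]
[array([642.457, -90.1  ]), array([6.186, 8.462]), np.float64(12.039)]
shaft axis tool [52.9715779  -0.10745178] world [ 0.64416855 -0.0897352 ]
```

```bash
python3 edge.py; python3 edge.py
```

```text
t 21.05 pos cm [ 59.24 -10.12  14.42] phi 0.221 w 1.26 F [ 0.5 -0.3  0. ] g 60.2
knob centre 76 [ 0.00299648 -0.69164061] 0.21493815016016554
knob centre 64 [ 0.02144051 -0.69896985] 0.21532006515502694
[[6.4, 21.5], [15.0, 16.5], [19.2, 11.9], [21.5, 7.4], [22.7, 3.0], [22.7, -1.5], [22.7, -5.9], [20.3, -10.4], [18.5, -14.9], [12.5, -19.6]]
[array([642.409, -90.095]), array([6.138, 8.444]), np.float64(12.232)]
shaft axis tool [52.93631638 -0.11097876] world [ 0.64412055 -0.0897302 ]
t 21.1 pos cm [ 59.23 -10.11  14.39] phi 0.221 w 1.24 F [ 0.5  0.4 -0.2] g 60.2
knob centre 76 [-0.00802462 -0.71164037] 0.2149522669275062
knob centre 64 [ 0.01038186 -0.71940106] 0.2153440975892819
[[6.4, 21.5], [15.0, 16.5], [19.2, 11.9], [21.5, 7.4], [22.7, 2.9], [22.7, -1.5], [22.7, -5.9], [20.3, -10.4], [18.5, -14.9], [12.5, -19.6]]
[array([642.244, -90.297]), array([6.133, 9.105]), np.float64(10.509)]
shaft axis tool [52.89469944 -0.36428932] world [ 0.64395555 -0.0899322 ]
```

>>> servo_tool:
  plan:
    - [0.5,[2.5,0.6,0],0]
    - [0.5,[2.0,0.5,0],0]
    - [0.5,[0.65,0.11,0],0]
    - [0.5,[0,0,-1.5],0]
    - [0.5,[0,0,-1.0],0]
    - [0.5,[0,0,-0.5],0]
    - [0.5,[0,0,0],0]
    - [0.5,[0,0,0],0]
    - [0.5,[0,0,0],0]

```text
t: 21.9
ee_pos: [0.6425, -0.0893, 0.112]
tcp_rot: [3.122, 0.344, 0.001]
contact_force: [-0.2, -0.1, -0.5]
gripper_width: 0.012
gripper_force: 60.2
```

>>> servo_tool:
  plan:
    - [0.5,[0,0,0],0]
    - [0.5,[0,0,0],0]

```text
t: 22.07
ee_pos: [0.6427, -0.0893, 0.1121]
tcp_rot: [3.122, 0.344, 0.002]
contact_force: [0.9, 0.2, -0.2]
gripper_width: 0.0125
gripper_force: 60.2
```

Correct by +1 mm in x, then feel downwards.

>>> servo_tool:
  plan:
    - [0.5,[0.1,0.03,0],0]
    - [0.5,[0,0,-0.2],0]
    - [0.5,[0,0,-0.2],0]
    - [0.5,[0,0,-0.2],0]
    - [0.5,[0,0,-0.1],0]
    - [0.5,[0,0,0],0]

```text
t: 22.57
ee_pos: [0.6433, -0.0887, 0.1038]
tcp_rot: [-3.122, -0.344, 0.001]
contact_force: [0.9, -0.6, -0.1]
gripper_width: 0.0125
gripper_force: 60.2
```

It's already about 5 mm onto the shaft with no resistance. On down.

>>> servo_tool:
  plan:
    - [0.5,[0,0,-0.2],0]
    - [0.5,[0,0,-0.2],0]
    - [0.5,[0,0,-0.2],0]
    - [0.5,[0,0,-0.2],0]
    - [0.5,[0,0,0],0]

```text
t: 22.98
ee_pos: [0.6433, -0.0887, 0.0958]
tcp_rot: [-3.122, -0.344, 0.0]
contact_force: [0.5, -0.0, -0.2]
gripper_width: 0.0123
gripper_force: 60.2
```

>>> servo_tool:
  plan:
    - [0.5,[0,0,-0.15],0]
    - [0.5,[0,0,-0.15],0]
    - [0.5,[0,0,0],0]
    - [0.5,[0,0,0],0]

```text
t: 23.32
ee_pos: [0.6436, -0.0888, 0.0938]
tcp_rot: [3.122, 0.345, 0.0]
contact_force: [-0.8, 0.1, 3.1]
gripper_width: 0.0123
gripper_force: 60.6
```

Home: the spring answers at 3 N. Now press it down.

>>> servo_tool:
  plan:
    - [0.5,[0,0,-0.15],0]
    - [0.5,[0,0,-0.15],0]
    - [0.5,[0,0,-0.15],0]
    - [0.5,[0,0,0],0]
    - [0.5,[0,0,0],0]

```text
t: 23.73
ee_pos: [0.6438, -0.0889, 0.0905]
tcp_rot: [3.122, 0.345, 0.0]
contact_force: [-3.8, 2.0, 10.7]
gripper_width: 0.0122
gripper_force: 61.7
```

>>> servo_tool:
  plan:
    - [0.5,[0,0,-0.15],0]
    - [0.5,[0,0,-0.1],0]
    - [0.5,[0,0,0],0]
    - [0.5,[0,0,0],0]
    - [0.5,[0,0,0],0]

```text
t: 24.15
ee_pos: [0.6441, -0.0889, 0.0901]
tcp_rot: [3.122, 0.345, 0.0]
contact_force: [-10.8, 2.8, 21.4]
gripper_width: 0.0127
gripper_force: 63.0
```

Run:
```python
from h import *
np.set_printoptions(precision=4,suppress=True)
pose();s=bot.sense();e=np.array(s['ee_pos']);c=cam('wrist','w9.png');P=wcloud(c);ok=c['z_map']>0
q=P[ok&(np.hypot(P[...,0]-e[0],P[...,1]-e[1])<.022)];
h,b=np.histogram(q[:,2],bins=np.arange(.058,.11,.002));print(dict(zip(np.round(b[:-1],3).tolist(),h.tolist())))
C=np.array([.6283,.058]);q=sel(P,ok,C,.075,.14,.175);print('caps',len(q),np.median(q[:,2]) if len(q) else '')
v=c['frame'][60:300,20:420,::-1];cv2.imwrite('pics/w9c.png',cv2.resize(v,None,fx=2,fy=2))
```

```text
t 24.15 pos cm [64.41 -8.89  9.01] phi 0.22 w 1.27 F [-10.8   2.8  21.4] g 63.0
{0.058: 3, 0.06: 14, 0.062: 19, 0.064: 39, 0.066: 35, 0.068: 39, 0.07: 41, 0.072: 650, 0.074: 786, 0.076: 19, 0.078: 21, 0.08: 20, 0.082: 30, 0.084: 47, 0.086: 81, 0.088: 103, 0.09: 137, 0.092: 739, 0.094: 1303, 0.096: 170, 0.098: 94, 0.1: 125, 0.102: 135, 0.104: 176, 0.106: 142}
caps 4244 0.1532985226924809
```

View pics/w9c.png

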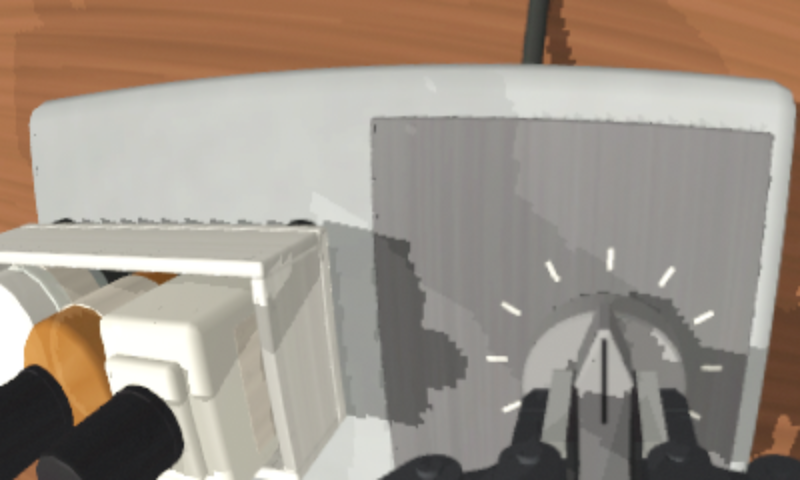

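The knob (crop 604,360) sits on the plate, its pointer up towards the flat's side. Its top is at 0.095 m, which means fully pressed, at 21 N. Bottle, flask and jar still stand in the carrier on the left. Handing in.

```bash
python3 -c "
from cell import job_done
print(job_done())"
```

```text
the job is handed in; nothing more can be done
None
```

The job is handed in at about 24 s of the 64 s limit; the judge reported no result. The bottle and flask stand beside the jar in the carrier, and the gripper holds the knob fully pressed on the shaft at about 21 N with its pointer matched to the flat.

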